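# Unplug the tweezer electrodes and hold their discs 8 mm apart over the dish

## Task

Pull the sprung tweezer electrodes straight out of their storage socket, against the click of its detent, and carry them so that the disc tips are over the middle of the petri dish, a few centimetres above it. There squeeze or ease the sprung arms until the gap between the two discs is 8 mm (to the mark on the tweezers' gauge strip), and keep holding that gap steady: the program finishes with the tweezers still in the gripper, touching neither dish nor socket. Leave the dish and the other things on the bench where they are.

Things in the scene. Friction and masses are not known exactly. Their poses are not given: they have to be found in the camera images.
- forceps_grip (a point): Midpoint between the tweezers' two finger bosses: the place to grip. Tweezers' x axis lies along them, level, tips to -x, plug to +x; z up. Bosses: upright steel rods 8 mm across, 14 mm high (7 mm above and below this point) outside the arms at +y and -y. Take them from above, a finger outside each, closing along y. Plugged in: 60 mm above the worktop, 98 mm before the socket face, free below.
- forceps_tip (a point): Point on the tweezers' axis midway between the two disc electrodes, 30 mm in front (-x) of forceps_grip, same height and axes. The discs are steel, 12 mm across, so they reach 6 mm below this point.
- left_disc (a point): Middle of the inner face of the left (+y) disc electrode; moves with the left arm. The gap is the distance between left_disc and right_disc: 22 mm free, 2 mm shut.
- right_disc (a point): Middle of the inner face of the right (-y) disc electrode; moves with the right arm.
- left_arm (a joint): Closing angle of the left arm, rad: 0 free, 0.0909 shut. Pivot 110 mm behind the disc, 80 mm behind the boss. Gap = 22 mm - 110 mm x (left_arm + right_arm): 8 mm when they add up to 0.127. Gauge: a flat strip on the left arm, 42 mm before the pivot, lies across the top of the right arm; its black line is level with the right arm's outer face at the 8 mm gap.
- right_arm (a joint): Closing angle of the right arm, the same way: 0 free, 0.0909 shut. Each boss pushes back with 1.2 N free, 6 N at the 8 mm gap, 8 N just before shut, where a firm stop takes 40 N. The 8 mm gap's spring force carries the tweezers but may slip while pulling the plug: squeeze the arms shut on their stops (20 to 40 N) to pull.
- plug_end (a point): End of the plug, 134 mm behind (+x) forceps_grip. The plug is white plastic, 16 mm wide, 10 mm high, and sits 36 mm deep; a sprung plunger before a ridge on its top holds it with about 6 N (at most 10 N) over the first 6 mm of pull, and lets go for the rest.
- socket_mouth (a point): Centre of the socket's mouth on the storage dock's front face, 60 mm above the worktop; its -x axis is level and points straight out, the way to pull. The dock is fixed: a grey plastic housing 44 mm wide, 50 mm deep, 86 mm high, a steel screw on top (to 90 mm), on a dark steel foot 90 x 76 x 12 mm.
- dock: The storage dock; origin on the worktop under the housing's middle, 25 mm behind socket_mouth; axes as there.
- forceps: The whole tweezers, loose, about 65 g, 170 mm long; origin on their axis at the shoulder between head and plug, at the socket mouth while plugged in, 98 mm behind (+x) forceps_grip; axes as there. Width over the bosses: 30 mm free, 15.5 mm shut, 14 mm + 0.727 x disc gap between (19.8 mm at the 8 mm gap). Centre of mass about 20 mm behind forceps_grip.
- dish_centre (a point): Centre of the petri dish, half-way up: a round shallow dish with a cream filling, 92 mm across, 15 mm high, loose on the worktop. The only dish in front.
- dish: The petri dish; origin under its middle, on the worktop.
- timer: Bystander: bench timer, 64 x 66 x 19 mm, flat on the worktop; origin under its middle.
- tube_block: Bystander: tube block with rows of holes, 66 x 104 x 26 mm; origin under its middle.
- marker: Bystander: marker pen lying down, 134 mm long, 14 mm high; origin under its middle.
Not all that is in view belongs to the job. What is shaped like the dish but blue, brown or turquoise is not meant.

How it is judged:
On the way, in this order (a step that is already met when the one before it is completed fails the run):
1. the plug is pulled right out of the socket (x of plug_end in the frame of socket_mouth below -0.002 m), for 0.1 s.
2. the discs are over the middle of the dish with an 8 mm gap between them (horizontal distance between forceps_tip and dish_centre below 0.03 m and height (world z) of forceps_tip between 0.022 and 0.12 m and distance between left_disc and right_disc between 0.006 and 0.01 m), for 0.3 s.
At the end, for the whole second after the job is handed in: Tweezers out of the socket and held still in the fingers; the point between the discs within 30 mm of the dish's centre from above, 22 to 120 mm over the worktop; disc gap 6 to 10 mm and steady; dish and dock not touched by the tweezers; dish moved under 15 mm (all of step 2 and x of plug_end in the frame of socket_mouth below -0.002 m and contact force between the fingers and forceps above 0.8 N and contact force between forceps and dish below 0.05 N and contact force between forceps and dock below 0.05 N and linear speed of forceps below 0.03 m/s and velocity of joint left_arm between -0.05 and 0.05 rad/s and velocity of joint right_arm between -0.05 and 0.05 rad/s and distance of dish from where it was at the start of the episode below 0.015 m); the arm keeps its last pose, push and grip.
It fails at once if the dish is pushed from its place (15 mm) (distance of dish from where it was at the start of the episode above 0.015 m).
It fails at once if a bystander is pushed from its place (20 mm) (distance of any of timer, tube_block, marker from where it was at the start of the episode above 0.02 m).
It also fails if it takes over 38 s, if anything falls off the work surface, if the arm or the gripper's body presses on something with over 40 N, if the wrist force passes 120 N, or if a joint passes its speed limit or range.

## Robot

A 6-joint arm with a two-finger parallel gripper is mounted at the origin on a cart in front of the work surface, level with it; the furniture and walls round the work are solid. World frame = base frame: x ahead of the robot, y to its left, z up, the work surface at z = 0. Lengths are in m, angles in rad, forces in N, time in s.
With the tool pointing down it reaches from about 0.225 to 0.875 m from the base axis. Payload 3.4 kg.
Tool frame: the origin (TCP) lies midway between the tips of the shut fingers; the grasp point (between the pads) lies 19 mm behind it; z points along the fingers, y is the direction in which the jaws open and shut (so a half turn about z gives the same grasp; the last joint's range is limited). The gripper opens to 85 mm and grips with 20 to 120 N. Pads are 22 mm wide; open, the fingers measure 114 mm over their backs; the gripper's body (76 mm by 85 mm) begins 54 mm behind the grasp point. The pads swing forward as they close: fully open they stand 13 mm farther back than shut.
Start: joints at [1.083, 0.276, 1.505, -0, 1.361, -0.121], TCP at [0.206, 0.537, 0.202] pointing down, gripper open.
Joint ranges: [-2.89, 2.89], [-0.75, 2.08], [0.22, 2.7], [-1.18, 4.32], [0.11, 2.71], [-2.7, 2.7]. Speed limits (rad/s): [2.57, 2.57, 3.14, 3.14, 3.14, 3.14].

## Interface

Orientations are given as [roll, pitch, yaw] about the fixed x, y, z axes, in that order (R = Rz(yaw) Ry(pitch) Rx(roll)).
In Python, from workcell import telemetry, imaging, job_done gives the robot as it stands.
- The arm moves only by the tool play_rows, never from a script. Its argument "plan" is a list of rows, each an object with "angular": the turn, a rotation vector about the tool's x, y, z as a fraction of full scale, a list of three; "slide": the shift along the tool's x, y, z as a fraction of full scale, a list of three; "hand": the opening, from 0 (shut) to 1 (fully open). A call has 1 to 8 rows; each row shifts and turns the commanded pose from where the row before left it, along the tool's axes as they then stand; what a row does not reach is not made up. Full scale, the value 1, is 4 cm for a shift and 120 degrees for a turn. A row lasts 1/10 s, in which the tool goes at most 50 mm and 8.59 degrees, less where a joint would pass 70% of its speed; a pose out of reach is approached as far as the arm can. A call with a number of a shift or a turn outside -1 to 1 is refused whole. A call with a gripper value outside its range is refused whole. The fingers move at their own pace and stop on an object; the grip force is fixed at half the most. Time passes only in rows, so rows that do not move let the fingers close. It gives the time, the measured TCP pose, the force and the opening at its end, in the units of the state.
- telemetry.read_state(): the state, without advancing time (a new reading comes with each control period).
- imaging.get_image(name): name is "side" or "top" or "wrist"; returns a dict with "img" (480x640x3 uint8, blue, green, red), "vertical_fov" (degrees; the focal length in pixels is half the picture's height over the tangent of half this angle, whatever the lens; pixels are square), "cx", "cy" (the principal point, pixels), "world_from_camera" (4x4, takes a point from camera to world coordinates); the wrist camera has in their place "T_tool_cam" (4x4, takes a point from camera to tool coordinates, whose origin is the TCP and whose axes are the flange's). Camera axes: x right, y down, z forward; pixel columns grow to the right and rows downward; lengths in m; the calibration is good to about 2 mm. A picture is of the moment at which its call begins: read the wrist's pose just before it. There is no depth.
- job_done(): hands the job in, once; it reports no verdict.
The state is a dict: "time": time; "joint_pos": joint angles; "qvel": joint speeds; "effort": joint torques, N m; "eef_pos": TCP position; "ee_rot": TCP orientation; "wrist_force": force on the tool from outside, world axes, zero at the start; "wrist_torque": the same for the moment, N m; "finger_gap": opening from 0.0 (shut) to 1.0 (fully open).
Only numpy, scipy, OpenCV 4.12 (cv2) and the standard library are available. Lean on these libraries where they do the work, as an engineer would, in place of code of your own. Each camera call takes 0.05 s, during which the arm holds its last target.

## Working session

There is one attempt and no reset: what is moved stays moved. The work goes in short steps, Python scripts to look and compute and a tool call to move; the robot and the scene stay as the last step left them, time stands still between calls to the robot, and variables do not carry over. Pictures are saved under pics/ and viewed, and the job is handed in when it is done.

Besides the shell and the picture viewer there is one more tool, called after "Call:" as name([rows], argument=value, ...), one row to a line, values as JSON. play_rows: Moves the arm, as the interface text tells. Its arguments: {"type":"object","properties":{"plan":{"type":"array","items":{"type":"object","properties":{"angular":{"type":"array","items":{"type":"number","minimum":-1,"maximum":1}},"slide":{"type":"array","items":{"type":"number","minimum":-1,"maximum":1}},"hand":{"type":"number"}}}}},"required":["plan"]}

```bash
mkdir -p pics; ls
cat > h.py <<'E'
from workcell import telemetry, imaging, job_done
import numpy as np, cv2, pickle
def grab(n,tag):
    s=telemetry.read_state(); d=imaging.get_image(n)
    cv2.imwrite(f'pics/{tag}.png',d['img']); d['state']=s
    pickle.dump(d,open(f'pics/{tag}.pkl','wb')); return d
E
python3 - <<'E'
from h import *
np.set_printoptions(precision=4,suppress=True)
print(telemetry.read_state())
for n in ['side','top','wrist']:
    d=grab(n,n+'0'); print(n,{k:v for k,v in d.items() if k not in('img','state')})
E
```

```text
pics
{'time': 0.0, 'joint_pos': array([ 1.083 ,  0.2766,  1.5061, -0.    ,  1.3607, -0.121 ]), 'qvel': array([ 0.0001,  0.0022,  0.0005,  0.0017,  0.0003, -0.0005]), 'effort': array([ -0.0004, -41.6752, -24.5806,   0.0001,   0.011 ,  -0.    ]), 'eef_pos': array([0.206 , 0.5362, 0.201 ]), 'ee_rot': array([-3.1398, -0.0002,  2.7748]), 'wrist_force': array([-0.2048,  0.5331, -0.7211]), 'wrist_torque': array([ 0.0073, -0.013 ,  0.0239]), 'finger_gap': 1.0000991895849822}
side {'vertical_fov': 46.86505485377101, 'cx': 323.09093316603617, 'cy': 236.6243941657653, 'world_from_camera': array([[-0.9863,  0.1116, -0.1219,  0.73  ],
       [ 0.1647,  0.6023, -0.7811,  0.7731],
       [-0.0137, -0.7904, -0.6124,  0.7257],
       [ 0.    ,  0.    ,  0.    ,  1.    ]])}
top {'vertical_fov': 49.20387243183772, 'cx': 314.2106344114197, 'cy': 238.72693713998217, 'world_from_camera': array([[ 0.0163, -0.9952,  0.0961,  0.4633],
       [-0.9995, -0.0136,  0.0286, -0.0654],
       [-0.0272, -0.0965, -0.995 ,  1.2916],
       [ 0.    ,  0.    ,  0.    ,  1.    ]])}
wrist {'vertical_fov': 62.47742731526215, 'cx': 316.9678028383079, 'cy': 240.83315149656943, 'T_tool_cam': array([[ 0.0016, -0.9487, -0.3162,  0.0817],
       [ 1.    ,  0.0015,  0.0006, -0.0001],
       [-0.0001, -0.3162,  0.9487, -0.1726],
       [ 0.    ,  0.    ,  0.    ,  1.    ]])}
```

View pics/top0.png

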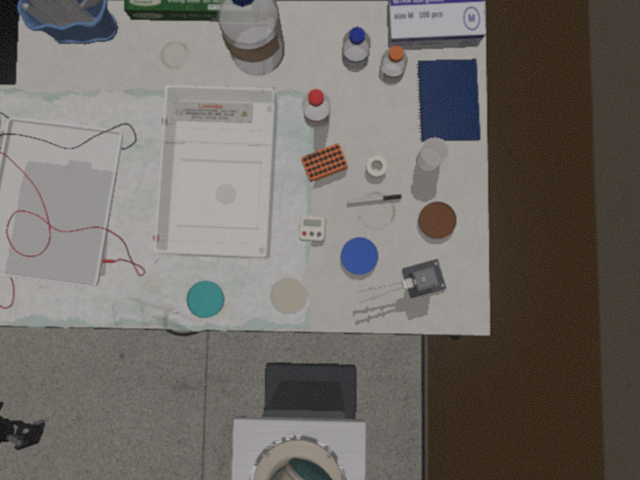

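View pics/side0.png

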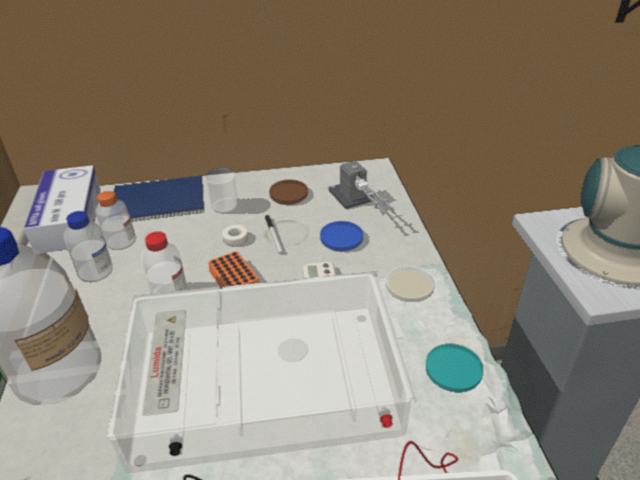

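View pics/wrist0.png

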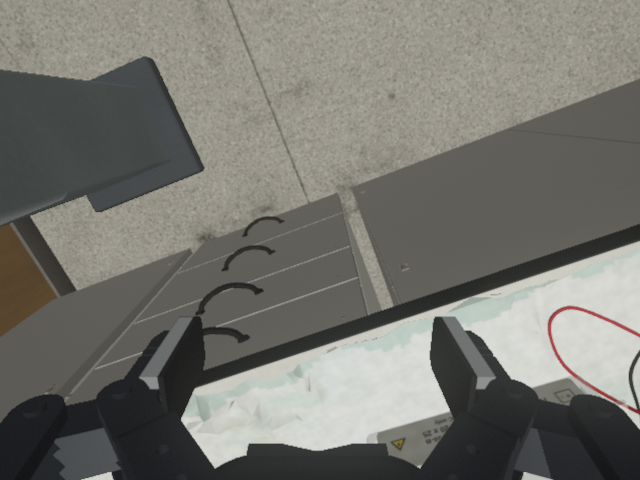

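Run:
```python
import cv2
a=cv2.imread('pics/top0.png')[230:340,250:470]; b=cv2.imread('pics/side0.png')[150:310,310:450]
cv2.imwrite('pics/top0c.png',cv2.resize(a,(800,400),interpolation=cv2.INTER_CUBIC)); cv2.imwrite('pics/side0c.png',cv2.resize(b,None,fx=3.7,fy=3.7,interpolation=cv2.INTER_CUBIC))
```

```text
(no output)
```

View pics/top0c.png

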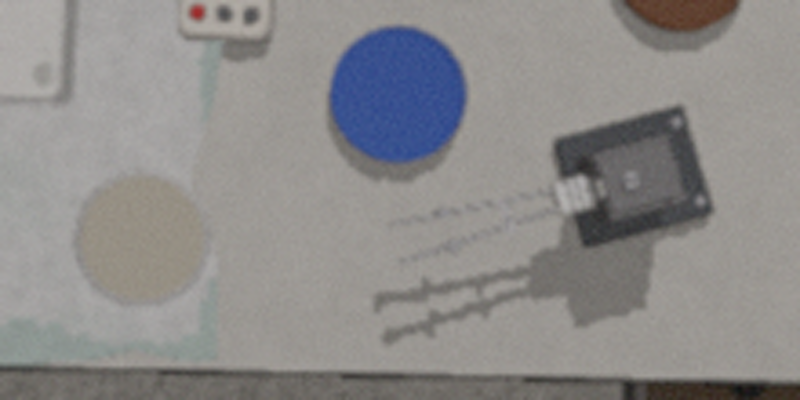

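View pics/side0c.png

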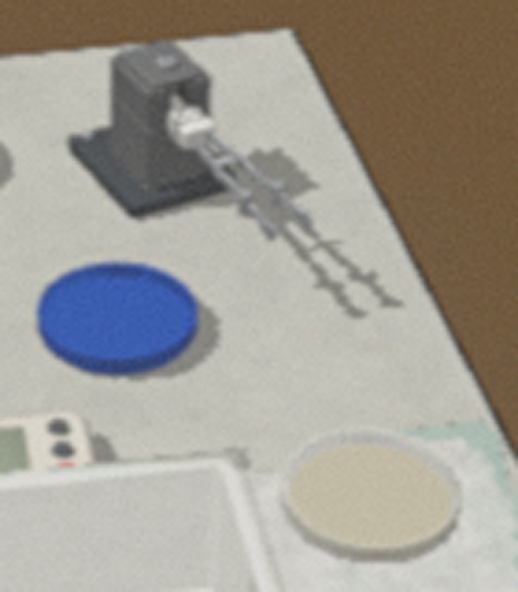

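```bash
cat >> h.py <<'E'
def ray(d,u,v,z,W=None):
    W=d['world_from_camera'] if W is None else W
    f=240/np.tan(np.radians(d['vertical_fov']/2))
    r=W[:3,:3]@np.array([(u-d['cx'])/f,(v-d['cy'])/f,1]); o=W[:3,3]
    return o+r*(z-o[2])/r[2]
def wcam(d):
    from scipy.spatial.transform import Rotation as R
    s=d['state'];T=np.eye(4);T[:3,:3]=R.from_euler('xyz',s['ee_rot']).as_matrix();T[:3,3]=s['eef_pos'];return T@d['T_tool_cam']
np.set_printoptions(precision=4,suppress=True)
E
python3 - <<'E'
from h import *
d=pickle.load(open('pics/top0.pkl','rb'))
c=lambda x,y,z:ray(d,250+x/3.636,230+y/3.636,z)
print('tip',c(396,242.5,.06),c(390,223,.06),c(402,262,.06))
print('screw',c(632,181,.09))
F=[c(555,140,.012),c(683,106,.012),c(712,210,.012),c(585,247,.012)]
print(F,np.mean(F,0),[np.linalg.norm(F[i]-F[i-1]) for i in range(4)])
e=F[1]-F[0];print(np.arctan2(e[1],e[0]));e=F[2]-F[3];print(np.arctan2(e[1],e[0]))
print('dish',c(141,240,.013), [c(x,240,.013) for x in(75,208)])
d=pickle.load(open('pics/side0.pkl','rb'))
c=lambda x,y,z:ray(d,310+x/3.7,150+y/3.7,z)
print('side dish',c(371,492,.013),'screw',c(165,62,.09))
E
```

```text
tip [ 0.4479 -0.1364  0.06  ] [ 0.4603 -0.1324  0.06  ] [ 0.4356 -0.1403  0.06  ]
screw [ 0.489  -0.2816  0.09  ]
[array([ 0.5171, -0.2446,  0.012 ]), array([ 0.5411, -0.3297,  0.012 ]), array([ 0.4723, -0.3484,  0.012 ]), array([ 0.4464, -0.2644,  0.012 ])] [ 0.4942 -0.2968  0.012 ] [np.float64(0.0734490177376127), np.float64(0.08844771094041809), np.float64(0.07137026862441297), np.float64(0.08787609911363138)]
-1.296076494259382
-1.2723828806924795
dish [0.4461 0.0309 0.013 ] [array([0.4454, 0.0751, 0.013 ]), array([ 0.4469, -0.0139,  0.013 ])]
side dish [0.4496 0.0353 0.013 ] screw [ 0.4922 -0.2764  0.09  ]
```

```bash
cat >> h.py <<'E'
def plan(p0,yaw0,p1,dyaw,n):
    # prints slides (fraction) per row; tool down; dyaw world
    p0=np.array(p0);p1=np.array(p1);step=(p1-p0)/n
    for i in range(n):
        y=yaw0+dyaw*i/n
        tx=np.array([np.cos(y),np.sin(y),0]);ty=np.array([np.sin(y),-np.cos(y),0])
        print(np.round([step@tx/.04,step@ty/.04,-step[2]/.04],3), 'turn',round(-dyaw/n/np.radians(120),4))
E
python3 - <<'E'
from h import *
plan([.206,.536,.201],2.7748,[.306,.256,.201],-.921,8)
plan([.306,.256,.201],1.854,[.456,-.165,.201],0,12)
E
```

```text
[-0.606 -0.705 -0.   ] turn 0.055
[-0.682 -0.631 -0.   ] turn 0.055
[-0.75  -0.548 -0.   ] turn 0.055
[-0.808 -0.458 -0.   ] turn 0.055
[-0.856 -0.362 -0.   ] turn 0.055
[-0.892 -0.262 -0.   ] turn 0.055
[-0.916 -0.157 -0.   ] turn 0.055
[-0.928 -0.051 -0.   ] turn 0.055
[-0.929  0.055 -0.   ] turn 0.0
[-0.929  0.055 -0.   ] turn 0.0
[-0.929  0.055 -0.   ] turn 0.0
[-0.929  0.055 -0.   ] turn 0.0
[-0.929  0.055 -0.   ] turn 0.0
[-0.929  0.055 -0.   ] turn 0.0
[-0.929  0.055 -0.   ] turn 0.0
[-0.929  0.055 -0.   ] turn 0.0
[-0.929  0.055 -0.   ] turn 0.0
[-0.929  0.055 -0.   ] turn 0.0
[-0.929  0.055 -0.   ] turn 0.0
[-0.929  0.055 -0.   ] turn 0.0
```

Call:
play_rows([
  {"slide": [-0.6, -0.7, 0], "angular": [0, 0, 0.055], "hand": 1},
  {"slide": [-0.68, -0.63, 0], "angular": [0, 0, 0.055], "hand": 1},
  {"slide": [-0.75, -0.55, 0], "angular": [0, 0, 0.055], "hand": 1},
  {"slide": [-0.81, -0.46, 0], "angular": [0, 0, 0.055], "hand": 1},
  {"slide": [-0.86, -0.36, 0], "angular": [0, 0, 0.055], "hand": 1},
  {"slide": [-0.89, -0.26, 0], "angular": [0, 0, 0.055], "hand": 1},
  {"slide": [-0.92, -0.16, 0], "angular": [0, 0, 0.055], "hand": 1},
  {"slide": [-0.93, -0.05, 0], "angular": [0, 0, 0.055], "hand": 1},
])

```text
time: 0.95
eef_pos: [0.3062, 0.2552, 0.2018]
ee_rot: [3.141, 0.0, 1.849]
wrist_force: [0.5, -0.0, -0.3]
finger_gap: 0.999
```

Call:
play_rows([
  {"slide": [-0.93, 0.055, 0], "angular": [0, 0, 0], "hand": 1},
  {"slide": [-0.93, 0.055, 0], "angular": [0, 0, 0], "hand": 1},
  {"slide": [-0.93, 0.055, 0], "angular": [0, 0, 0], "hand": 1},
  {"slide": [-0.93, 0.055, 0], "angular": [0, 0, 0], "hand": 1},
  {"slide": [-0.93, 0.055, 0], "angular": [0, 0, 0], "hand": 1},
  {"slide": [-0.93, 0.055, 0], "angular": [0, 0, 0], "hand": 1},
  {"slide": [-0.93, 0.055, 0], "angular": [0, 0, 0], "hand": 1},
  {"slide": [-0.93, 0.055, 0], "angular": [0, 0, 0], "hand": 1},
])

```text
time: 1.75
eef_pos: [0.4061, -0.0257, 0.2018]
ee_rot: [3.141, -0.0, 1.853]
wrist_force: [-0.3, 0.4, 0.0]
finger_gap: 0.997
```

Call:
play_rows([
  {"slide": [-0.93, 0.055, 0], "angular": [0, 0, 0], "hand": 1},
  {"slide": [-0.93, 0.055, 0], "angular": [0, 0, 0], "hand": 1},
  {"slide": [-0.93, 0.055, 0], "angular": [0, 0, 0], "hand": 1},
  {"slide": [0, 0, 0], "angular": [0, 0, 0], "hand": 1},
])

```text
time: 2.15
eef_pos: [0.4452, -0.1338, 0.2015]
ee_rot: [3.141, 0.003, 1.849]
wrist_force: [0.3, 0.3, -0.4]
finger_gap: 1.001
```

Run:
```python
from h import *
d=grab('wrist','w1'); print(d['state']['eef_pos'],d['state']['ee_rot'],d['state']['time'])
```

```text
[ 0.4452 -0.1338  0.2015] [3.1412 0.0025 1.8491] 2.15
```

View pics/w1.png

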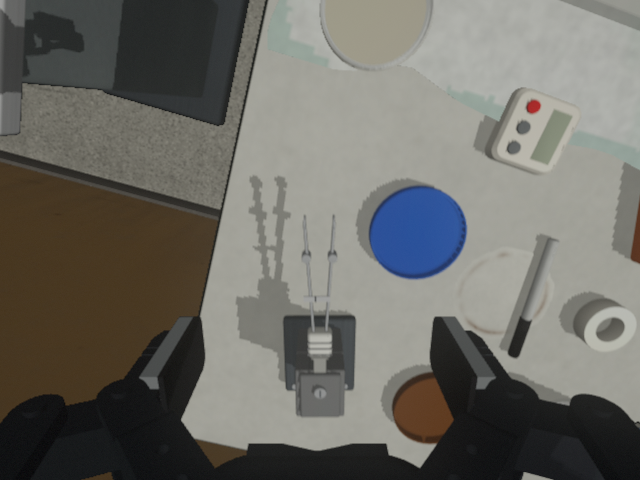

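Run:
```python
import cv2
a=cv2.imread('pics/w1.png')[205:425,260:380]
cv2.imwrite('pics/w1c.png',cv2.resize(a,(320,587),interpolation=cv2.INTER_CUBIC))
a=cv2.imread('pics/w1.png')[205:325,270:370]
cv2.imwrite('pics/w1d.png',cv2.resize(a,(500,600),interpolation=cv2.INTER_CUBIC))
```

```text
(no output)
```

View pics/w1d.png

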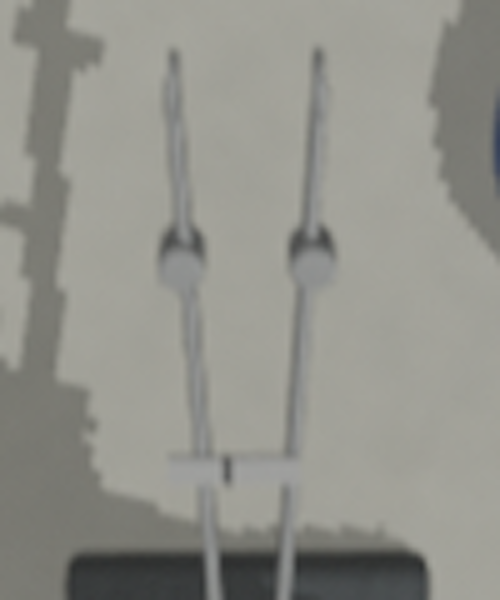

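View pics/w1c.png

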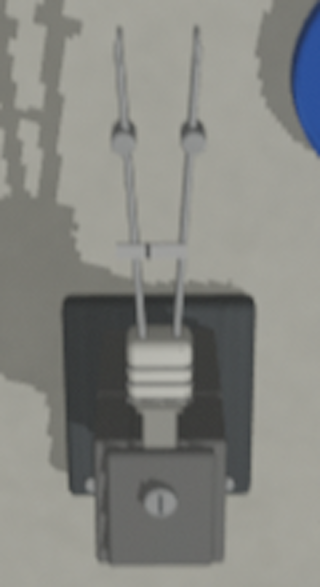

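Run:
```python
from h import *
d=pickle.load(open('pics/w1.pkl','rb'));W=wcam(d)
p=lambda u,v,z:ray(d,u,v,z,W)
b1,b2=p(306.4,258.2,.067),p(332.4,257.8,.067);print('boss',b1,b2,np.linalg.norm(b1-b2),(b1+b2)/2)
t1,t2=p(304.8,216,.064),p(333.8,215.4,.064);print('disc',t1,t2,np.linalg.norm(t1-t2),(t1+t2)/2)
s=p(320,393.5,.09);print('screw',s)
g=(b1+b2)/2; e=s-g;print(np.linalg.norm(e[:2]),'yaw',np.arctan2(e[1],e[0]), 'bossyaw',np.arctan2(*(b2-b1)[1::-1]))
e=s-(t1+t2)/2;print(np.linalg.norm(e[:2]),'yaw',np.arctan2(e[1],e[0]))
print('dish', p(376,12,.015))
# dish centre from visible rim pts
```

```text
boss [ 0.4467 -0.1713  0.067 ] [ 0.4674 -0.165   0.067 ] 0.021594270333312102 [ 0.457  -0.1682  0.067 ]
disc [ 0.4359 -0.1376  0.064 ] [ 0.4583 -0.1306  0.064 ] 0.023468632602208644 [ 0.4471 -0.1341  0.064 ]
screw [ 0.49   -0.2807  0.09  ]
0.11729963580041285 yaw -1.285775035584954 bossyaw 0.2960281843072548
0.1527819527401324 yaw -1.2860986025387464
dish [0.4478 0.028  0.015 ]
```

Run:
```python
from h import *
plan([.4452,-.1338,.2015],1.852,[.456,-.166,.1],0,3)
```

```text
[-0.283  0.012  0.846] turn 0.0
[-0.283  0.012  0.846] turn 0.0
[-0.283  0.012  0.846] turn 0.0
```

Call:
play_rows([
  {"slide": [-0.28, 0.01, 0.85], "angular": [0, 0, 0], "hand": 1},
  {"slide": [-0.28, 0.01, 0.85], "angular": [0, 0, 0], "hand": 1},
  {"slide": [-0.28, 0.01, 0.85], "angular": [0, 0, 0], "hand": 1},
  {"slide": [0, 0, 0], "angular": [0, 0, 0], "hand": 1},
  {"slide": [0, 0, 0], "angular": [0, 0, 0], "hand": 1},
])

```text
time: 2.7
eef_pos: [0.4534, -0.1603, 0.1]
ee_rot: [-3.141, -0.002, 1.854]
wrist_force: [-0.3, 0.3, 0.9]
finger_gap: 1.004
```

Run:
```python
from h import *
d=grab('wrist','w2'); print(d['state']['eef_pos'],d['state']['ee_rot'],d['state']['time'])
a=d['img'][180:480,220:420]
cv2.imwrite('pics/w2c.png',cv2.resize(a,(400,600),interpolation=cv2.INTER_CUBIC))
```

```text
[ 0.4534 -0.1603  0.1   ] [-3.1406 -0.0018  1.8536] 2.7
```

View pics/w2.png

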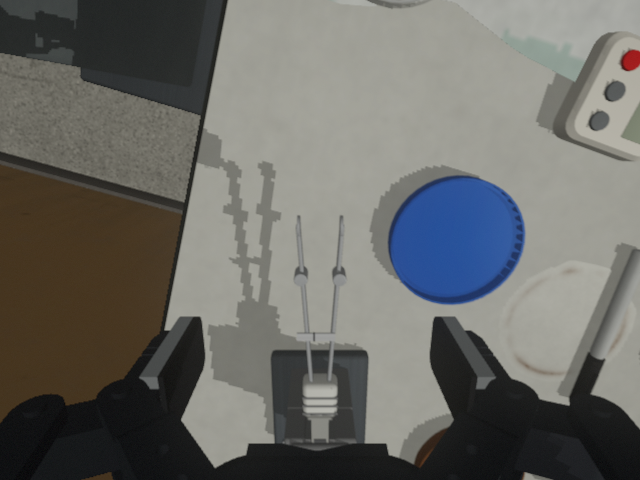

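View pics/w2c.png

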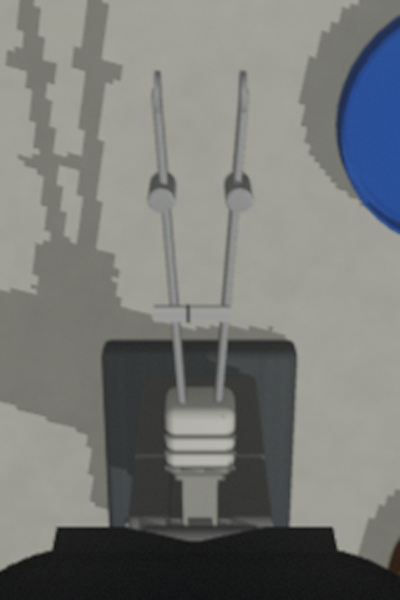

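Run:
```python
from h import *
d=pickle.load(open('pics/w2.pkl','rb'));W=wcam(d)
p=lambda u,v,z:ray(d,u,v,z,W)
b1,b2=p(300.5,280,.067),p(339.5,279.5,.067);print('boss',b1,b2,np.linalg.norm(b1-b2),(b1+b2)/2,np.arctan2(*(b2-b1)[1::-1]))
h=p(320,392,.06);print('head top?',h)
T=W@np.linalg.inv(d['T_tool_cam']);g=(b1+b2)/2
print('boss mid in tool',np.linalg.inv(T)@np.r_[g,1])
```

```text
boss [ 0.447  -0.1729  0.067 ] [ 0.4682 -0.1664  0.067 ] 0.022088223541031425 [ 0.4576 -0.1697  0.067 ] 0.2984842861247497
head top? [ 0.4809 -0.2487  0.06  ]
boss mid in tool [-0.0103  0.0015  0.033   1.    ]
```

Call:
play_rows([
  {"slide": [-0.11, 0.02, 0.74], "angular": [0, 0, 0], "hand": 1},
  {"slide": [-0.11, 0.02, 0.74], "angular": [0, 0, 0], "hand": 1},
  {"slide": [0, 0, 0], "angular": [0, 0, 0], "hand": 0.6},
  {"slide": [0, 0, 0], "angular": [0, 0, 0], "hand": 0.6},
  {"slide": [0, 0, 0], "angular": [0, 0, 0], "hand": 0.6},
])

```text
time: 3.25
eef_pos: [0.4594, -0.1698, 0.0428]
ee_rot: [3.139, 0.003, 1.854]
wrist_force: [-0.7, 0.5, -0.0]
finger_gap: 0.598
```

Run:
```python
from h import *
d=grab('wrist','w3'); print(d['state'])
W=wcam(d);p=lambda u,v,z:ray(d,u,v,z,W)
```

```text
{'time': 3.25, 'joint_pos': array([-0.4964,  0.2966,  1.9221,  0.0003,  0.919 , -0.7795]), 'qvel': array([-0.0028,  0.0002,  0.0025,  0.0002, -0.0063, -0.0007]), 'effort': array([ -0.0101, -36.1913, -18.1407,   0.0012,   0.0241,   0.0015]), 'eef_pos': array([ 0.4594, -0.1698,  0.0428]), 'ee_rot': array([3.1387, 0.0026, 1.8537]), 'wrist_force': array([-0.6826,  0.5417, -0.0404]), 'wrist_torque': array([ 0.037 , -0.0042, -0.0628]), 'finger_gap': 0.5984395454572742}
```

View pics/w3.png

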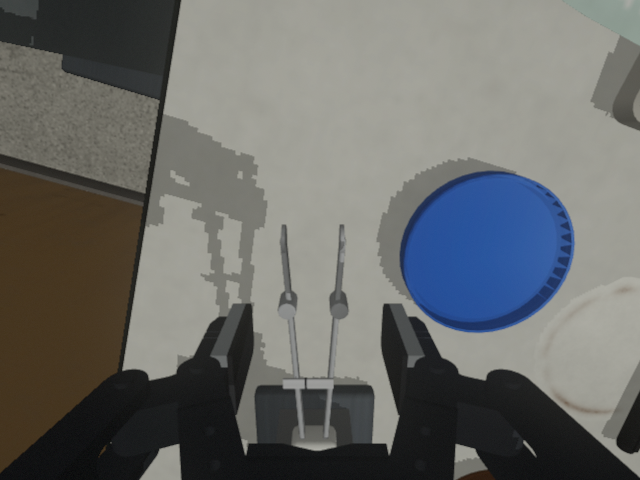

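Run:
```python
from h import *
d=pickle.load(open('pics/w3.pkl','rb'));W=wcam(d)
p=lambda u,v,z:ray(d,u,v,z,W)
b1,b2=p(287.5,312,.067),p(339,311,.067);print('boss',b1,b2,np.linalg.norm(b1-b2),(b1+b2)/2,np.arctan2(*(b2-b1)[1::-1]))
T=W@np.linalg.inv(d['T_tool_cam']);g=(b1+b2)/2
print('boss mid in tool',np.linalg.inv(T)@np.r_[g,1])
# project tool pts: pad centre for opening 0.6
f=240/np.tan(np.radians(d['vertical_fov']/2));C=np.linalg.inv(d['T_tool_cam'])
for q in [(0,-.0255,-.019),(0,.0255,-.019),(.011,-.0255,0),(.011,-.0255,-.019-.007),(.011,.0255,-.026),(-.011,.0255,-.026)]:
    c=C@np.r_[q,1];print(q,c[0]/c[2]*f+d['cx'],c[1]/c[2]*f+d['cy'])
```

```text
boss [ 0.447  -0.1729  0.067 ] [ 0.4677 -0.1664  0.067 ] 0.02165670824137126 [ 0.4574 -0.1697  0.067 ] 0.3043574481945997
boss mid in tool [ 0.0007 -0.0019 -0.0242  1.    ]
(0, -0.0255, -0.019) 258.82740615871336 306.97103722810914
(0, 0.0255, -0.019) 376.5018574410293 307.1030831271514
(0.011, -0.0255, 0) 263.38754145515486 266.82916709106934
(0.011, -0.0255, -0.026) 255.2357213684555 290.9450842780585
(0.011, 0.0255, -0.026) 380.2870158920282 291.09098873043547
(-0.011, 0.0255, -0.026) 377.59117042209493 338.0770652810334
```

Call:
play_rows([
  {"slide": [0, -0.045, 0.04], "angular": [0, 0, 0], "hand": 0.4},
  {"slide": [0, 0, 0], "angular": [0, 0, 0], "hand": 0.4},
  {"slide": [0, 0, 0], "angular": [0, 0, 0], "hand": 0.3},
  {"slide": [0, 0, 0], "angular": [0, 0, 0], "hand": 0.23},
  {"slide": [0, 0, 0], "angular": [0, 0, 0], "hand": 0.23},
  {"slide": [0, 0, 0], "angular": [0, 0, 0], "hand": 0.23},
])

```text
time: 3.9
eef_pos: [0.4563, -0.17, 0.0391]
ee_rot: [3.142, -0.0, 1.853]
wrist_force: [0.2, 0.3, 0.1]
finger_gap: 0.231
```

Run:
```python
from h import *
d=grab('wrist','w4'); print(d['state'])
a=d['img'][200:420,220:420]
cv2.imwrite('pics/w4c.png',cv2.resize(a,None,fx=2.7,fy=2.7,interpolation=cv2.INTER_CUBIC))
```

```text
{'time': 3.9, 'joint_pos': array([-0.4998,  0.2997,  1.9297,  0.0001,  0.9123, -0.7823]), 'qvel': array([ 0.0011, -0.0004, -0.0008,  0.    , -0.0004, -0.0001]), 'effort': array([  0.0008, -36.7769, -18.2524,   0.0003,   0.0019,   0.0001]), 'eef_pos': array([ 0.4563, -0.17  ,  0.0391]), 'ee_rot': array([ 3.1416, -0.0001,  1.8532]), 'wrist_force': array([0.2239, 0.2668, 0.1437]), 'wrist_torque': array([ 0.0246,  0.0137, -0.0093]), 'finger_gap': 0.23061059659275898}
```

View pics/w4c.png

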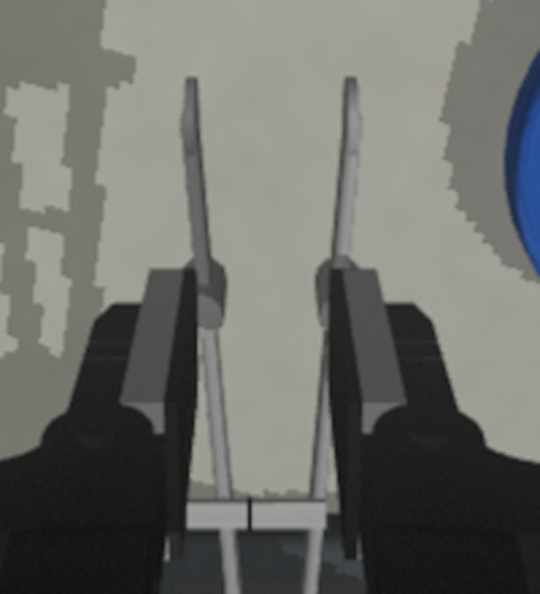

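Call:
play_rows([
  {"slide": [0, 0, 0], "angular": [0, 0, 0], "hand": 0.17},
  {"slide": [0, 0, 0], "angular": [0, 0, 0], "hand": 0.13},
  {"slide": [0, 0, 0], "angular": [0, 0, 0], "hand": 0.13},
])

```text
time: 4.25
eef_pos: [0.4563, -0.17, 0.0391]
ee_rot: [3.142, -0.0, 1.853]
wrist_force: [-0.6, 0.5, 0.1]
finger_gap: 0.131
```

Run:
```python
from h import *
d=grab('wrist','w5'); print(d['state'])
a=d['img'][200:420,220:420]
cv2.imwrite('pics/w5c.png',cv2.resize(a,None,fx=2.7,fy=2.7,interpolation=cv2.INTER_CUBIC))
```

```text
{'time': 4.25, 'joint_pos': array([-0.4998,  0.2997,  1.9297,  0.0002,  0.9122, -0.7823]), 'qvel': array([ 0.0005, -0.0009, -0.0023,  0.    ,  0.0005, -0.0002]), 'effort': array([ -0.0018, -36.7213, -18.2462,   0.0001,   0.0011,  -0.    ]), 'eef_pos': array([ 0.4563, -0.17  ,  0.0391]), 'ee_rot': array([ 3.1415, -0.0001,  1.8532]), 'wrist_force': array([-0.6165,  0.5366,  0.08  ]), 'wrist_torque': array([ 0.0065, -0.0004,  0.0053]), 'finger_gap': 0.1312199502579898}
```

View pics/w5c.png

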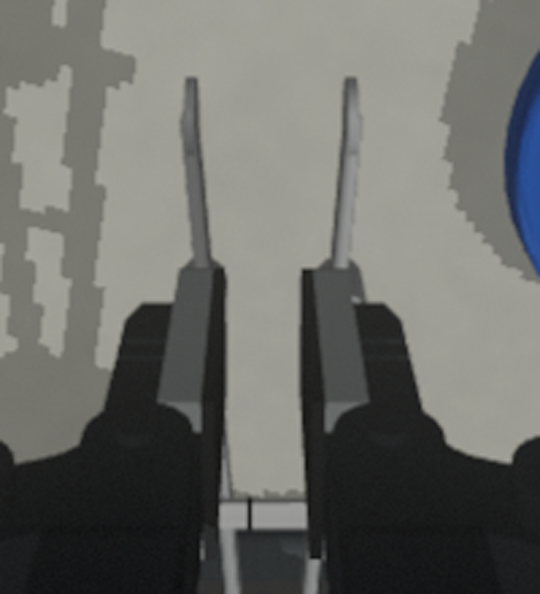

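Run:
```python
from h import *
d=grab('side','s5')
a=d['img'][130:260,290:450]
cv2.imwrite('pics/s5c.png',cv2.resize(a,None,fx=4.5,fy=4.5,interpolation=cv2.INTER_CUBIC))
f=240/np.tan(np.radians(d['vertical_fov']/2));C=np.linalg.inv(d['world_from_camera'])
for q in [(.4563,-.17,.0391),(.4563,-.17,.058),(.4563,-.17,.112),(.4563,-.17,.073)]:
    c=C@np.r_[q,1];u,v=c[0]/c[2]*f+d['cx'],c[1]/c[2]*f+d['cy'];print(q,u,v,(u-290)*4.5,(v-130)*4.5)
```

```text
(0.4563, -0.17, 0.0391) 380.80386051478195 210.63512744683283 408.61737231651875 362.8580735107477
(0.4563, -0.17, 0.058) 381.2485700210191 203.3629521663139 410.61856509458585 330.13328474841256
(0.4563, -0.17, 0.112) 382.56867093006184 181.77581480160742 416.5590191852783 232.99116660723342
(0.4563, -0.17, 0.073) 381.6077778520232 197.48895515801897 412.2350003341045 303.70029821108534
```

View pics/s5c.png

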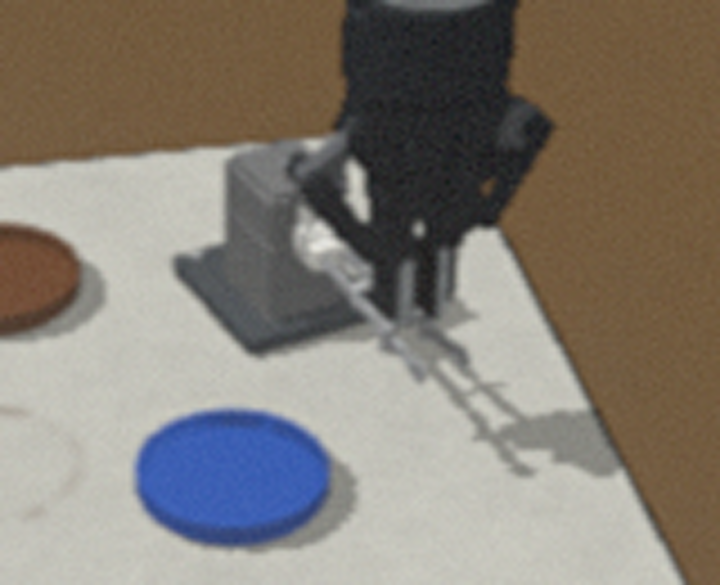

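Call:
play_rows([
  {"slide": [0, 0, 0], "angular": [0, 0, 0], "hand": 0.5},
  {"slide": [0, 0, 0], "angular": [0, 0, 0], "hand": 0.5},
  {"slide": [0, 0.04, 0.25], "angular": [0, 0, 0], "hand": 0.5},
  {"slide": [0, 0, 0.25], "angular": [0, 0, 0], "hand": 0.5},
  {"slide": [0, 0, 0], "angular": [0, 0, 0], "hand": 0.4},
  {"slide": [0, 0, 0], "angular": [0, 0, 0], "hand": 0.4},
])

```text
time: 4.95
eef_pos: [0.4573, -0.1693, 0.0184]
ee_rot: [-3.14, -0.001, 1.853]
wrist_force: [-0.4, -0.5, -0.5]
finger_gap: 0.399
```

Run:
```python
from h import *
d=grab('wrist','w6'); print(d['state'])
a=d['img'][200:420,220:420]
cv2.imwrite('pics/w6c.png',cv2.resize(a,None,fx=2.7,fy=2.7,interpolation=cv2.INTER_CUBIC))
d=grab('side','s6')
a=d['img'][130:260,290:450]
cv2.imwrite('pics/s6c.png',cv2.resize(a,None,fx=4.5,fy=4.5,interpolation=cv2.INTER_CUBIC))
```

```text
{'time': 4.95, 'joint_pos': array([-0.4974,  0.3291,  1.9523,  0.0001,  0.8619, -0.78  ]), 'qvel': array([-0.0016, -0.0103, -0.0118, -0.0003,  0.0023,  0.0004]), 'effort': array([  0.01  , -37.1477, -16.9802,   0.0003,   0.0271,   0.    ]), 'eef_pos': array([ 0.4573, -0.1693,  0.0184]), 'ee_rot': array([-3.1404, -0.0012,  1.8533]), 'wrist_force': array([-0.3544, -0.546 , -0.526 ]), 'wrist_torque': array([-0.0389, -0.0514, -0.0011]), 'finger_gap': 0.39937080079406734}
```

View pics/w6c.png

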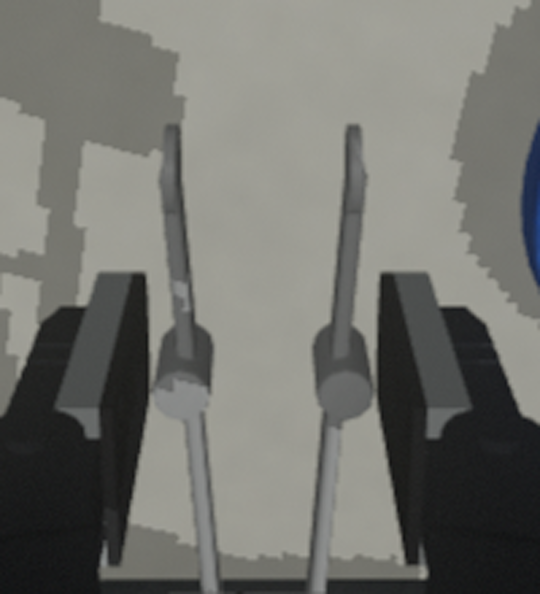

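View pics/s6c.png

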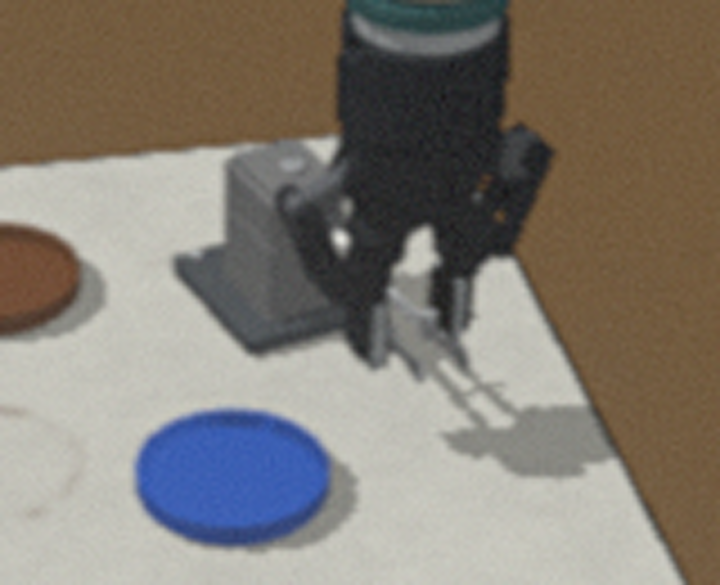

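Call:
play_rows([
  {"slide": [0, 0, 0.2], "angular": [0, 0, 0], "hand": 0.4},
  {"slide": [0, 0, 0], "angular": [0, 0, 0], "hand": 0.3},
  {"slide": [0, 0, 0], "angular": [0, 0, 0], "hand": 0.23},
  {"slide": [0, 0, 0], "angular": [0, 0, 0], "hand": 0.23},
  {"slide": [0, 0, 0], "angular": [0, 0, 0], "hand": 0.23},
])

```text
time: 5.55
eef_pos: [0.4576, -0.1693, 0.0111]
ee_rot: [-3.141, -0.001, 1.853]
wrist_force: [-0.6, 0.6, -0.6]
finger_gap: 0.228
```

Run:
```python
from h import *
d=grab('wrist','w7'); print(d['state'])
a=d['img'][200:480,220:420]
cv2.imwrite('pics/w7c.png',cv2.resize(a,None,fx=2.1,fy=2.1,interpolation=cv2.INTER_CUBIC))
```

```text
{'time': 5.55, 'joint_pos': array([-0.4973,  0.339 ,  1.9612,  0.0004,  0.8419, -0.78  ]), 'qvel': array([ 0.    ,  0.0002, -0.0002,  0.0007, -0.0019, -0.0007]), 'effort': array([ -0.5028, -37.7115, -17.3681,  -0.221 ,  -0.2509,   0.0123]), 'eef_pos': array([ 0.4576, -0.1693,  0.0111]), 'ee_rot': array([-3.1414, -0.0006,  1.8532]), 'wrist_force': array([-0.5567,  0.6369, -0.649 ]), 'wrist_torque': array([0.1603, 0.0475, 0.0638]), 'finger_gap': 0.22838587750550934}
```

View pics/w7c.png

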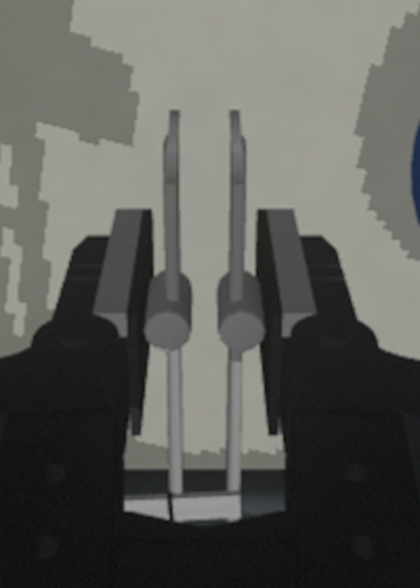

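Call:
play_rows([
  {"slide": [0, 0, 0], "angular": [0, 0, 0], "hand": 0.17},
  {"slide": [0, 0, 0], "angular": [0, 0, 0], "hand": 0.14},
  {"slide": [0, 0, 0], "angular": [0, 0, 0], "hand": 0.14},
  {"slide": [0, 0, 0], "angular": [0, 0, 0], "hand": 0.14},
])

```text
time: 6.0
eef_pos: [0.4575, -0.1692, 0.011]
ee_rot: [-3.141, -0.001, 1.853]
wrist_force: [-0.4, 2.1, 0.7]
finger_gap: 0.147
```

Run:
```python
from h import *
d=grab('wrist','w8'); print(d['state'])
a=d['img'][200:480,220:420]
cv2.imwrite('pics/w8c.png',cv2.resize(a,None,fx=2.1,fy=2.1,interpolation=cv2.INTER_CUBIC))
```

```text
{'time': 6.0, 'joint_pos': array([-0.4973,  0.3391,  1.9614,  0.0005,  0.8419, -0.78  ]), 'qvel': array([ 0.0004,  0.0007, -0.0009, -0.0002,  0.0012,  0.0021]), 'effort': array([ -1.1955, -37.7462, -18.0112,  -0.5402,  -0.6063,   0.0237]), 'eef_pos': array([ 0.4575, -0.1692,  0.011 ]), 'ee_rot': array([-3.1413, -0.0009,  1.8531]), 'wrist_force': array([-0.416 ,  2.0512,  0.7157]), 'wrist_torque': array([0.3771, 0.1018, 0.0591]), 'finger_gap': 0.14696289494074988}
```

View pics/w8c.png

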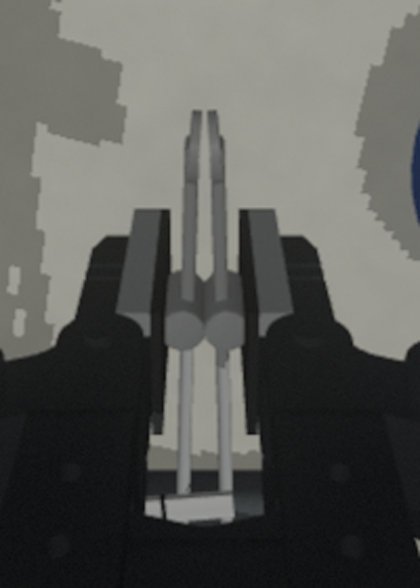

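Call:
play_rows([
  {"slide": [0, 0, 0], "angular": [0, 0, 0], "hand": 0.12},
  {"slide": [0.05, 0, 0], "angular": [0, 0, 0], "hand": 0.12},
  {"slide": [0.08, 0, 0], "angular": [0, 0, 0], "hand": 0.12},
  {"slide": [0.08, 0, 0], "angular": [0, 0, 0], "hand": 0.12},
  {"slide": [0.08, 0, 0], "angular": [0, 0, 0], "hand": 0.12},
  {"slide": [0.08, 0, 0], "angular": [0, 0, 0], "hand": 0.12},
])

```text
time: 6.65
eef_pos: [0.4546, -0.1562, 0.0114]
ee_rot: [3.14, 0.002, 1.853]
wrist_force: [1.6, -3.1, 0.2]
finger_gap: 0.142
```

Run:
```python
from h import *
d=grab('wrist','w9'); print(d['state'])
a=d['img'][200:480,220:420]
cv2.imwrite('pics/w9c.png',cv2.resize(a,None,fx=2.1,fy=2.1,interpolation=cv2.INTER_CUBIC))
```

```text
{'time': 6.65, 'joint_pos': array([-0.4754,  0.3285,  1.9784, -0.0007,  0.8323, -0.7574]), 'qvel': array([ 0.052 , -0.0218,  0.0476, -0.0018, -0.0173,  0.0491]), 'effort': array([  0.6948, -36.8353, -15.8943,   0.5458,   0.6645,  -0.0153]), 'eef_pos': array([ 0.4546, -0.1562,  0.0114]), 'ee_rot': array([3.1402, 0.002 , 1.8533]), 'wrist_force': array([ 1.6405, -3.0571,  0.225 ]), 'wrist_torque': array([-0.4416, -0.1437, -0.0052]), 'finger_gap': 0.14215370692488324}
```

View pics/w9c.png

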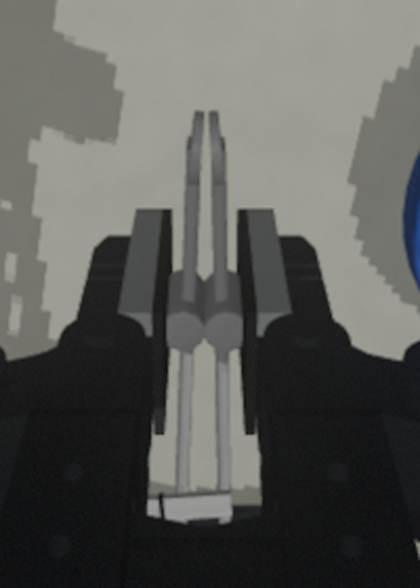

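No slip; the detent seems to have passed at 13 mm of pull. I'll go on pulling straight.

Call:
play_rows([
  {"slide": [0.15, 0, 0], "angular": [0, 0, 0], "hand": 0.12},
  {"slide": [0.15, 0, 0], "angular": [0, 0, 0], "hand": 0.12},
  {"slide": [0.15, 0, 0], "angular": [0, 0, 0], "hand": 0.12},
  {"slide": [0.15, 0, 0], "angular": [0, 0, 0], "hand": 0.12},
  {"slide": [0.2, 0, 0], "angular": [0, 0, 0], "hand": 0.12},
  {"slide": [0.2, 0, 0], "angular": [0, 0, 0], "hand": 0.12},
  {"slide": [0, 0, 0], "angular": [0, 0, 0], "hand": 0.12},
])

```text
time: 7.4
eef_pos: [0.4415, -0.1155, 0.0109]
ee_rot: [-3.141, -0.001, 1.854]
wrist_force: [0.1, -0.8, -0.4]
finger_gap: 0.144
```

Run:
```python
from h import *
d=grab('wrist','w10'); print(d['state'])
a=d['img']
cv2.imwrite('pics/w10c.png',a)
d=grab('side','s10')
a=d['img'][130:310,290:450]
cv2.imwrite('pics/s10c.png',cv2.resize(a,None,fx=3.3,fy=3.3,interpolation=cv2.INTER_CUBIC))
```

```text
{'time': 7.4, 'joint_pos': array([-0.4089,  0.3017,  2.0265,  0.0005,  0.8149, -0.6927]), 'qvel': array([-0.0118,  0.0083, -0.0204, -0.0104, -0.01  , -0.0124]), 'effort': array([  0.2133, -35.3397, -16.594 ,   0.0482,  -0.0272,   0.0614]), 'eef_pos': array([ 0.4415, -0.1155,  0.0109]), 'ee_rot': array([-3.1406, -0.0013,  1.8543]), 'wrist_force': array([ 0.0843, -0.8383, -0.4084]), 'wrist_torque': array([ 0.0168, -0.0254, -0.0236]), 'finger_gap': 0.14385384560934286}
```

View pics/w10c.png

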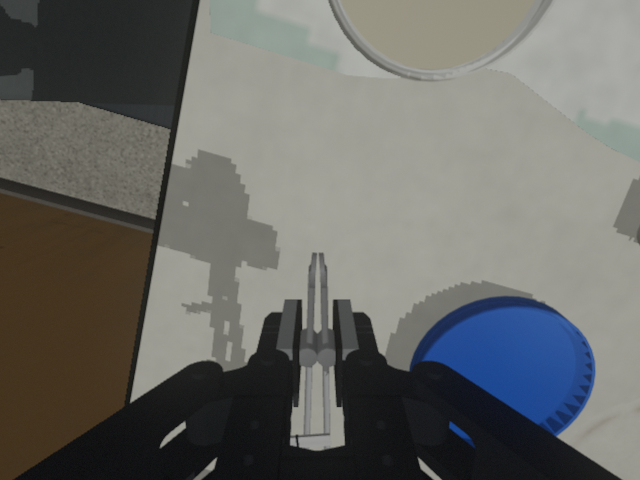

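View pics/s10c.png

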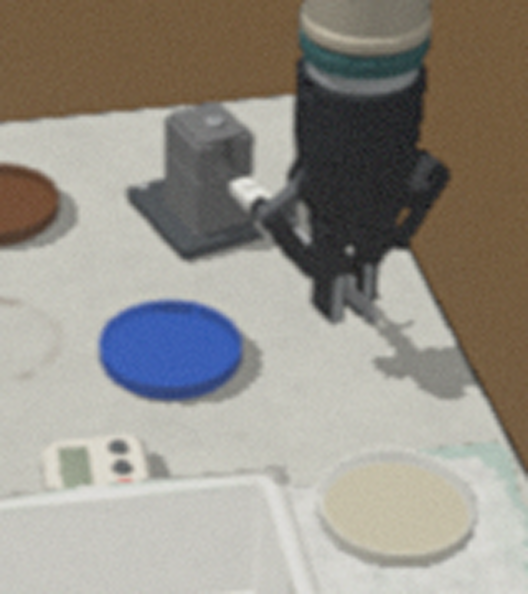

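Run:
```python
from h import *
plan([.4415,-.1155,.011],1.854,[.4555,.002,.036],0,6)
```

```text
[ 0.454  0.193 -0.104] turn 0.0
[ 0.454  0.193 -0.104] turn 0.0
[ 0.454  0.193 -0.104] turn 0.0
[ 0.454  0.193 -0.104] turn 0.0
[ 0.454  0.193 -0.104] turn 0.0
[ 0.454  0.193 -0.104] turn 0.0
```

Call:
play_rows([
  {"slide": [0.15, 0, -0.3], "angular": [0, 0, 0], "hand": 0.12},
  {"slide": [0.35, 0.15, -0.3], "angular": [0, 0, 0], "hand": 0.12},
  {"slide": [0.45, 0.2, 0], "angular": [0, 0, 0], "hand": 0.12},
  {"slide": [0.45, 0.2, 0], "angular": [0, 0, 0], "hand": 0.12},
  {"slide": [0.45, 0.2, 0], "angular": [0, 0, 0], "hand": 0.12},
  {"slide": [0.45, 0.2, 0], "angular": [0, 0, 0], "hand": 0.12},
  {"slide": [0.25, 0.15, 0], "angular": [0, 0, 0], "hand": 0.12},
  {"slide": [0.15, 0.1, 0], "angular": [0, 0, 0], "hand": 0.12},
])

```text
time: 8.3
eef_pos: [0.459, 0.0007, 0.0351]
ee_rot: [3.141, 0.0, 1.854]
wrist_force: [-1.2, -0.4, -0.3]
finger_gap: 0.147
```

Call:
play_rows([
  {"slide": [0, 0, 0], "angular": [0, 0, 0], "hand": 0.15},
  {"slide": [0, 0, 0], "angular": [0, 0, 0], "hand": 0.18},
  {"slide": [0, 0, 0], "angular": [0, 0, 0], "hand": 0.2},
  {"slide": [0, 0, 0], "angular": [0, 0, 0], "hand": 0.215},
  {"slide": [0, 0, 0], "angular": [0, 0, 0], "hand": 0.23},
  {"slide": [0, 0, 0], "angular": [0, 0, 0], "hand": 0.23},
  {"slide": [0, 0, 0], "angular": [0, 0, 0], "hand": 0.23},
  {"slide": [0, 0, 0], "angular": [0, 0, 0], "hand": 0.23},
])

```text
time: 9.1
eef_pos: [0.4585, 0.0001, 0.0351]
ee_rot: [3.142, -0.0, 1.853]
wrist_force: [0.0, 0.2, -0.9]
finger_gap: 0.231
```

Run:
```python
from h import *
d=grab('wrist','w11'); print(d['state'])
a=d['img'][200:480,220:420]
cv2.imwrite('pics/w11c.png',cv2.resize(a,None,fx=2.1,fy=2.1,interpolation=cv2.INTER_CUBIC))
d=grab('side','s11')
a=d['img'][130:310,290:450]
cv2.imwrite('pics/s11c.png',cv2.resize(a,None,fx=3.3,fy=3.3,interpolation=cv2.INTER_CUBIC))
```

```text
{'time': 9.1, 'joint_pos': array([-0.1518,  0.2687,  1.993 ,  0.0001,  0.8798, -0.4342]), 'qvel': array([ 0.0013, -0.0021,  0.0018,  0.0006,  0.0012,  0.0007]), 'effort': array([ -0.0324, -34.5334, -17.8111,  -0.01  ,  -0.0048,  -0.0002]), 'eef_pos': array([0.4585, 0.0001, 0.0351]), 'ee_rot': array([ 3.1415, -0.0001,  1.8532]), 'wrist_force': array([ 0.0412,  0.2286, -0.9481]), 'wrist_torque': array([-0.0078, -0.0244,  0.004 ]), 'finger_gap': 0.2308138772331102}
```

View pics/w11.png

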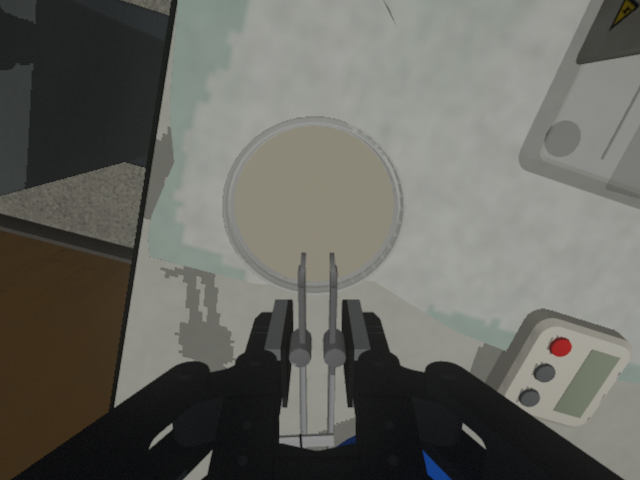

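View pics/w11c.png

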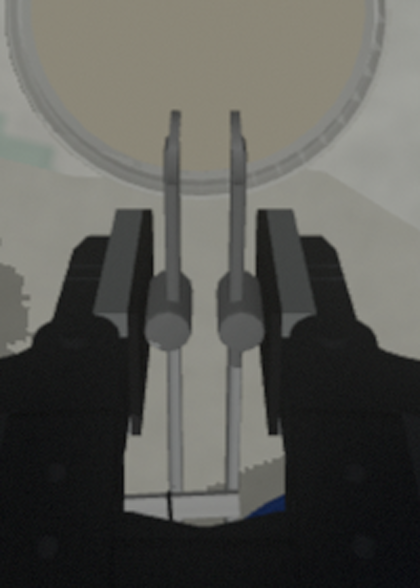

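View pics/s11c.png

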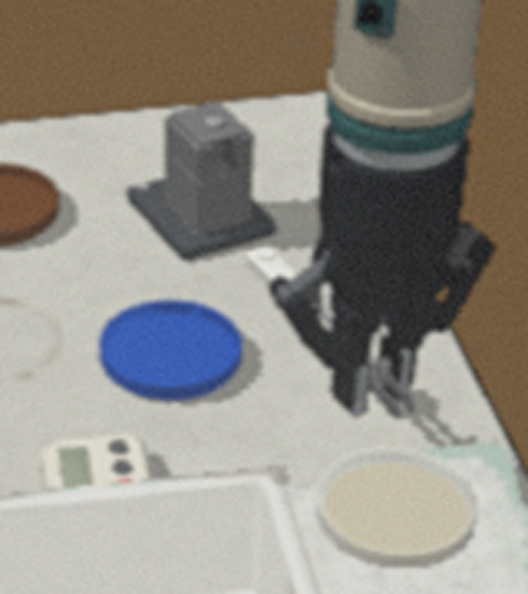

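Run:
```python
from h import *
d=pickle.load(open('pics/w11.pkl','rb'));W=wcam(d)
p=lambda u,v,z:ray(d,u,v,z,W)
R=[p(u,v,.015) for u,v in [(223,203),(403,203),(313,116),(313,291.5)]]
print('dish',(R[0]+R[1])/2,(R[2]+R[3])/2,np.linalg.norm(R[0]-R[1]),np.linalg.norm(R[2]-R[3]))
zg=.06+.0351-.0111
b=[p(220+168/2.1,200+330/2.1,zg+.007),p(220+242/2.1,200+330/2.1,zg+.007)];print('boss',b,np.linalg.norm(b[0]-b[1]))
t=[p(220+172/2.1,200+148/2.1,zg),p(220+238/2.1,200+148/2.1,zg)];print('disc',t,np.linalg.norm(t[0]-t[1]),(t[0]+t[1])/2)
d=pickle.load(open('pics/side0.pkl','rb'))
```

```text
dish [0.446  0.0351 0.015 ] [0.447  0.0316 0.015 ] 0.08956236396768529 0.0897654419728264
boss [array([ 0.4525, -0.0014,  0.091 ]), array([0.4642, 0.002 , 0.091 ])] 0.012146818336297814
disc [array([0.445, 0.027, 0.084]), array([0.4552, 0.03  , 0.084 ])] 0.01062456025301546 [0.4501 0.0285 0.084 ]
```

Run:
```python
import cv2,numpy as np
def crop(n,r,c,h,w,f): 
    a=cv2.imread(f'pics/{n}.png')[r:r+h,c:c+w]; return cv2.resize(a,None,fx=f,fy=f,interpolation=cv2.INTER_CUBIC)
# disc areas
rows=[crop('w6',240,270,50,100,8),crop('w8',245,270,50,100,8)]
cv2.imwrite('pics/disc68.png',np.vstack(rows)[:600,:800])
cv2.imwrite('pics/disc11.png',crop('w11',245,280,75,100,8))
cv2.imwrite('pics/gauge11.png',crop('w11',425,270,35,80,10))
```

```text
(no output)
```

View pics/disc11.png

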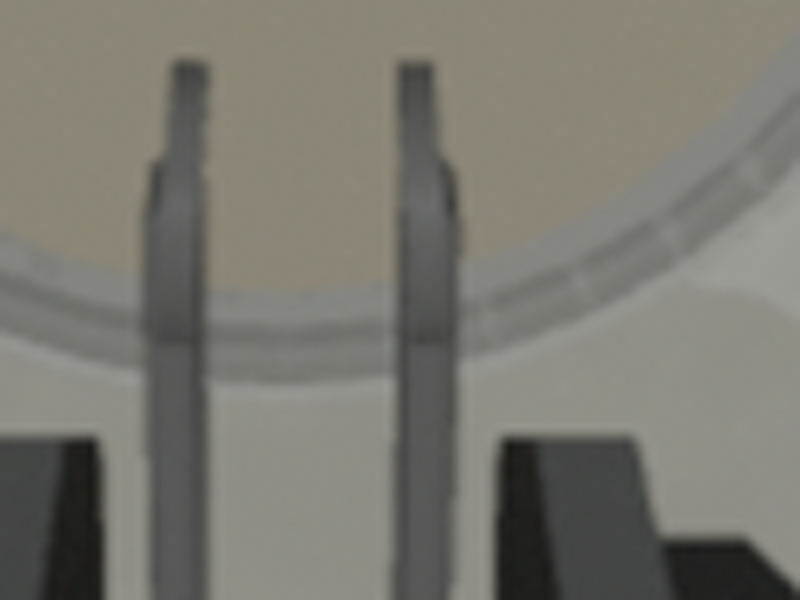

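View pics/gauge11.png

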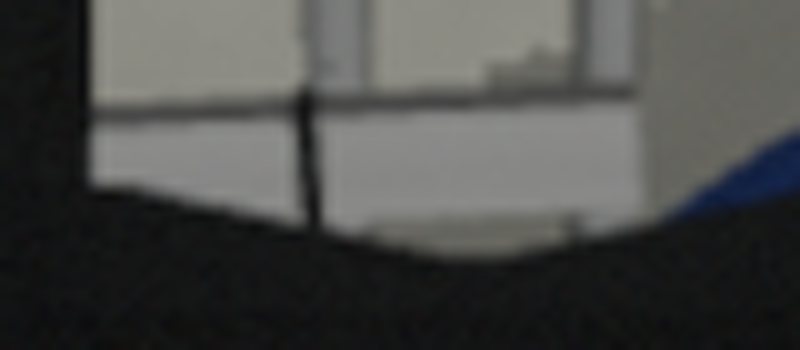

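View pics/disc68.png

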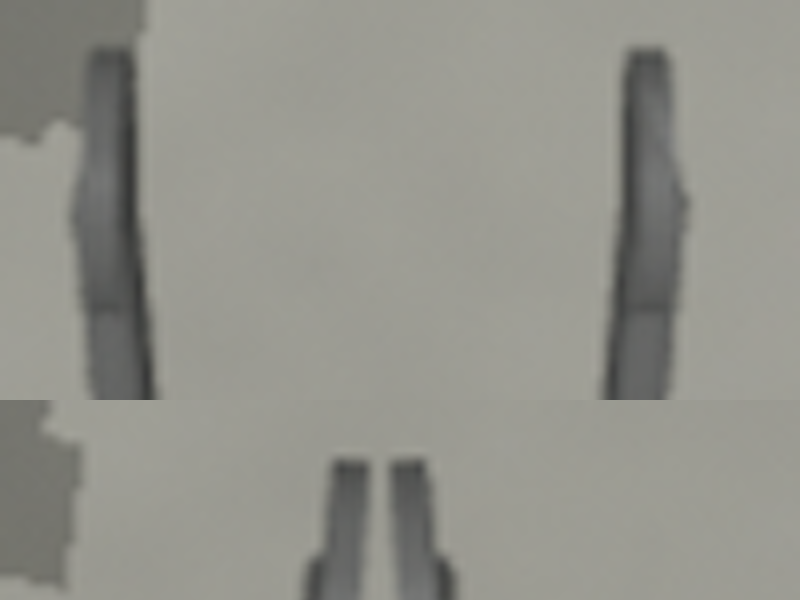

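Call:
play_rows([
  {"slide": [0, 0, 0], "angular": [0, 0, 0], "hand": 0.23},
  {"slide": [0, 0, 0], "angular": [0, 0, 0], "hand": 0.23},
  {"slide": [0, 0, 0], "angular": [0, 0, 0], "hand": 0.23},
  {"slide": [0, 0, 0], "angular": [0, 0, 0], "hand": 0.23},
  {"slide": [0, 0, 0], "angular": [0, 0, 0], "hand": 0.23},
  {"slide": [0, 0, 0], "angular": [0, 0, 0], "hand": 0.23},
])

```text
time: 9.8
eef_pos: [0.4585, 0.0002, 0.0351]
ee_rot: [3.142, -0.0, 1.853]
wrist_force: [-0.0, 0.2, -0.0]
finger_gap: 0.23
```

Run:
```python
from h import *
d=grab('wrist','w12'); print(d['state']['time'],d['state']['eef_pos'],d['state']['finger_gap'],np.abs(d['state']['qvel']).max())
o=cv2.imread('pics/w11.png'); print('mean abs diff in tweezers region',np.abs(o[245:450,290:345].astype(int)-d['img'][245:450,290:345]).mean())
cv2.imwrite('pics/w12c.png',cv2.resize(d['img'][240:465,260:380],None,fx=2.6,fy=2.6,interpolation=cv2.INTER_CUBIC))
```

```text
9.8 [0.4585 0.0002 0.0351] 0.22974691177745557 0.002265457911985582
mean abs diff in tweezers region 0.5885587583148558
```

View pics/w12c.png

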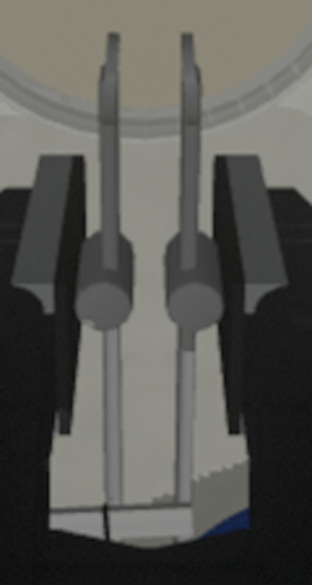

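The picture is unchanged from 0.7 s earlier. The tips are over the dish, and the gauge line (crop 106, 520) is level with the right arm's outer face, so I'm handing in.

```bash
python3 -c "
from workcell import job_done
print(job_done())"
```

```text
the job is handed in; nothing more can be done
None
```

I pulled the tweezers straight out of the socket with the arms squeezed shut. I then carried them over the cream dish, eased the arms to the 8 mm gap and handed in at 9.8 s with the grip holding. No verdict was reported.

**Last checks:**
- **Position:** by the wrist camera, the point between the discs is about 6 mm from the dish's centre, measured from above. It is about 84 mm over the worktop, a height worked out from the lift rather than seen directly.
- **Gap:** the disc spacing in the image gives about 8.0 mm, and the gauge line is level with the right arm's outer face. The spacing of the bosses gives about 8.4 mm, still within 6 to 10 mm.
- **Steadiness:** pictures 0.7 s apart are the same, the finger opening stays at 0.23, and the wrist force is close to zero. The side view before the final hold showed the plug well clear of the dock, with the dish and bystanders in place.

**What disagreed:**
- **Finger length:** the fingertips sat about 35 mm short of the reported TCP. My first attempt to close passed above the bosses without touching them, so I went 28 mm lower, going by the pictures, before gripping.
- **Squeeze during the pull:** with the arms shut, the opening read about 12.5 mm against the 15.5 mm expected over the bosses. The discs looked less than 2 mm apart, so the stops probably gave a little under the grip force.

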